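# Nest the reagent troughs on their holder

## Robot

A 6-joint arm with a two-finger parallel gripper is mounted at the origin on the work surface. World frame = base frame: x ahead of the robot, y to its left, z up, the work surface at z = 0. Lengths are in m, angles in rad, forces in N, time in s.
With the tool pointing down it reaches from about 0.35 to 0.775 m from the base axis. Payload 5.5 kg.
Tool frame: the origin (TCP) lies midway between the tips of the shut fingers; the grasp point (between the pads) lies 19 mm behind it; z points along the fingers, x is the direction in which the jaws open and shut, and the axes are right-handed (so a half turn about z gives the same grasp; the last joint's range is limited). The gripper opens to 85 mm and grips with 20 to 120 N. Pads are 22 mm wide; open, the fingers measure 114 mm over their backs; the gripper's body (76 mm by 85 mm) begins 54 mm behind the grasp point. The pads swing forward as they close: fully open they stand 13 mm farther back than shut.
Start: joints at [-1.459, 0.313, 0.046, 1.304, 0, 1.431], TCP at [0.143, -0.557, 0.231] pointing down, gripper open.
Joint ranges: [-2.76, 2.76], [-0.86, 1.69], [-1.03, 1.26], [-2.2, 2.34], [-1.47, 1.5], [-3.14, 3.14]. Speed limits (rad/s): [2.57, 2.57, 3.14, 3.14, 3.14, 3.14].

## Interface

Orientations are given as a unit quaternion [w, x, y, z].
In Python, from workcell import env gives the robot as it stands. The module is installed in compiled form; this text tells all that it offers.
- The arm moves only by the tool apply_moves, never from a script. Its argument "moves" is a list of rows, each a list of 3 entries, a list of its own where there are three numbers: the shift along the tool's x, y, z in cm, then the turn about the tool's z in degrees, then the opening, from 0 (shut) to 1 (fully open). In form: [[[x, y, z], yaw, gripper], ...]. A call has exactly 10 rows; each row is the pose to reach, as a shift and turn from the pose commanded when the call began, along the tool's axes at that moment; what a row does not reach only later rows make up. A row lasts 1/8 s, in which the tool goes at most 62.5 mm and 10.7 degrees, less where a joint would pass 70% of its speed; a pose out of reach is approached as far as the arm can. A call with a gripper value outside its range is refused whole. The fingers move at their own pace and stop on an object; "squeeze" is the grip in N (left out, the last holds). Time passes only in rows, so rows that repeat a pose let the fingers close, or fill a call up. It gives the time, the measured TCP pose, the force and the opening at its end, in the units of the state.
- env.get_state(): the state, without advancing time (a new reading comes with each control period).
- env.read_camera(name): name is "scene" or "top" or "wrist"; returns a dict with "pixels" (420x560x3 uint8, red, green, blue), "fov_y" (degrees; the focal length in pixels is half the picture's height over the tangent of half this angle, whatever the lens; pixels are square), "cx", "cy" (the principal point, pixels), "dist" ([k1, k2, p1, p2, k3] as OpenCV has them; the pictures are not rectified), "world_from_camera" (4x4, takes a point from camera to world coordinates); the wrist camera has in their place "hand_eye" (4x4, takes a point from camera to tool coordinates, whose origin is the TCP and whose axes are the tool frame's). Camera axes: x right, y down, z forward; pixel columns grow to the right and rows downward; lengths in m; the calibration is good to about 2 mm. A picture is of the moment at which its call begins: read the wrist's pose just before it. There is no depth.
- env.hand_in(): hands the job in, once; it reports no verdict.
The state is a dict: "clock": time; "joint_pos": joint angles; "qvel": joint speeds; "tau": joint torques, N m; "tcp_pos": TCP position; "orientation": TCP orientation; "wrist_force": force on the tool from outside, world axes, zero at the start; "ft_torque": the same for the moment, N m; "finger_gap": finger opening in m.
Only numpy, scipy, OpenCV 4.12 (cv2) and the standard library are available. Lean on these libraries where they do the work, as an engineer would, in place of code of your own. Each camera call takes 0.05 s, during which the arm holds its last target.

## Task

Make one neat nest of the three reagent troughs on the holder. Turn the crooked one clockwise where it sits, without lifting it off, until it drops home in the bottom one; tip the one lying on its side over onto its foot on the bench, then set it (do not drop it) on top of the nest the same way round, and press down gently with about 10 N to seat every rim fully home. Leave the other things on the bench alone.

Things in the scene. Friction and masses are not known exactly. Their poses are not given: they have to be found in the camera images.
- holder_mid (a point): Middle of the bottom trough, 18 mm above its foot and 18 mm below its rim, which is 40 mm above the bench. It is held fast between two 24 mm high cheeks on a round grey holder (132 mm across, 4 mm thick). Only the position counts: which way the bottom trough points is NOT given by this point's axes; it must be seen, or felt as the place where the crooked trough drops.
- crooked_trough: The loose trough, 50 to 90 g, set crooked on the bottom one; origin under the middle of its foot. All 3 troughs are alike, rigid, boat-shaped: 140 x 66 x 36 mm, thin walls 18 deg from upright. Outline: 66 mm wide from x = -56 to +28, narrowing to a blunt nose 32 wide at x = 70; back at x = -70, its corners cut off 14 mm each way. Flange 6.5 mm wide; upright lip 12 mm high all round.
- crooked_mid (a point): Middle of the crooked trough, 18 mm above its foot (foot 108 x 34 mm, lying flat on the bottom trough's rim); x to its nose, y across (lip faces at y = +33 and -33 mm), z up out of its mouth. At first within 7 mm of holder_mid seen from above, turned 50 to 125 deg anticlockwise from the bottom trough, 36 mm above holder_mid; fully home, nose the same way, 12 mm above it (lip on the rim below) with 1.8 mm play.
- crooked_nose (a point): Centre of the crooked trough's nose, top of the rim. Turned to within about 10 deg of the bottom trough it starts to drop in, 24 mm in all; off centre or skewed, it can stick on the sloping walls part-way down until it is turned, nudged or pressed with a few N.
- side_mid (a point): Middle (18 mm from its foot) of the third trough, loose, 50 to 90 g, lying on its long side on the bench, on one lip edge and one foot edge, mouth facing sideways and 34 deg upward; x to its nose, y across (lip faces at y = +33 and -33 mm), z up out of its mouth. While it lies, z is the way the mouth faces. Home in the nest it is 12 mm above crooked_mid, same play and sticking; its inside floor is 15 mm below this point, 30 mm wide.
- side_lip (a point): Middle of the rim edge of the third trough that is uppermost while it lies (y = -33, z = +18 mm from side_mid), then about 60 mm above the bench. A light level push here (under 1 N), from the mouth side towards its foot, tips it over onto its foot; it then slides if pushed on.
- tip_box: bystander: closed grey pipette-tip box with a white lid, 122 x 84 x 72 mm; origin under its centre; leave alone
- flask: bystander: stoppered conical glass flask, 88 mm across its foot, 145 mm tall; origin under its centre; leave alone
- wash_bottle: bystander: white wash bottle with a bent spout, 70 mm across, 180 mm tall; origin under its centre; leave alone
Mind the look-alikes: they are no part of the job. Leave any pink or turquoise look-alike of the crooked_trough alone. Leave any orange look-alike of the part that bears side_mid alone.

How it is judged:
By the outcome, as a careful person would: the job done as asked, in the order asked, and still so for the second after the job is handed in, with the robot touching nothing.
It also fails if it takes over 72 s, if anything falls off the work surface, if the arm or the gripper's body presses on something with over 40 N, if the wrist force passes 120 N, or if a joint passes its speed limit or range.

## Working session

There is one attempt and no reset: what is moved stays moved. The work goes in short steps, Python scripts to look and compute and a tool call to move; the robot and the scene stay as the last step left them, time stands still between calls to the robot, and variables do not carry over. Pictures are saved under pics/ and viewed, and the job is handed in when it is done.

Besides the shell and the picture viewer there is one more tool, called after "Emit:" in YAML: its name, and indented under it one key for each argument. apply_moves: Moves the arm, as the interface text tells. Its arguments: {"type":"object","properties":{"moves":{"type":"array","items":{"type":"array"}},"squeeze":{"type":"number"}},"required":["moves"]}

```bash
mkdir -p pics; ls
python3 - <<'E'
from workcell import env
import cv2,json
s=env.get_state();print(s)
for n in ["scene","top","wrist"]:
    c=env.read_camera(n)
    cv2.imwrite(f"pics/a_{n}.png",c["pixels"][:,:,::-1])
    print(n,{k:(v.tolist() if hasattr(v,'tolist') else v) for k,v in c.items() if k!="pixels"})
E
```

```text
pics
{'clock': 0.0, 'joint_pos': array([-1.45863343e+00,  3.14004321e-01,  4.49535890e-02,  1.30361432e+00,
       -2.74732697e-07,  1.43121166e+00]), 'qvel': array([ 6.57350572e-04, -1.80377558e-03, -1.72363483e-03, -2.05029439e-04,
        6.94868328e-05, -7.75380369e-04]), 'tau': array([ 4.53309749e-04, -4.80632758e+01,  2.98531115e+01,  1.92594709e-02,
       -1.80918769e-04, -1.87982494e-05]), 'tcp_pos': array([ 0.14316992, -0.5563438 ,  0.23039628]), 'orientation': array([-6.69594400e-04,  7.90283407e-01, -6.12740780e-01, -6.51671814e-04]), 'wrist_force': array([-0.42724608, -0.18892883, -0.11955329]), 'ft_torque': array([ 0.00166683, -0.00695688, -0.02030813]), 'finger_gap': 0.08572367161160796}
scene {'fov_y': 43.83972210113442, 'cx': 271.14167657561774, 'cy': 199.77632393071585, 'dist': [-0.0551626947961517, 0.0, 0.0, 0.0, 0.0], 'world_from_camera': [[-0.05471888739555753, 0.7752191755687662, -0.6293179428497768, 1.3876077831328733], [0.998352002262606, 0.031559556955841415, -0.047929885697719825, 0.0827801955913121], [-0.017295171014991093, -0.6309034983222344, -0.775668519
[... 236 characters left out ...]
.992161112920496, 0.12278432142658297, 0.4237652168742776], [-0.9997237707317921, 0.022642637019122377, -0.006300255758907936, 0.012401151316848255], [0.0034707079437404868, -0.122896855115106, -0.9924133801945568, 1.0915460040634335], [0.0, 0.0, 0.0, 1.0]]}
wrist {'fov_y': 68.2017171938429, 'cx': 285.4355970695648, 'cy': 207.22588045665566, 'dist': [0.008128618390327894, 0.0, 0.0, 0.0, 0.0], 'hand_eye': [[0.9999998522847029, -0.0005324359497335479, -0.0001092818897264329, 0.0009315979187966006], [0.0005413597999218846, 0.9576880368755492, 0.2878078021093654, -0.0728433838794873], [-4.8581262018661306e-05, -0.2878078187565725, 0.9576881836497956, -0.14290529727879006], [0.0, 0.0, 0.0, 1.0]]}
```

View pics/a_scene.png

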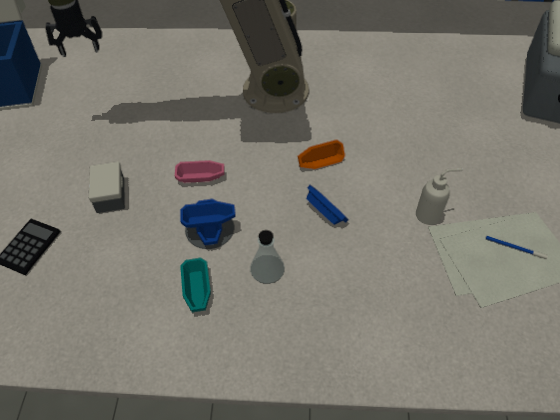

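View pics/a_top.png

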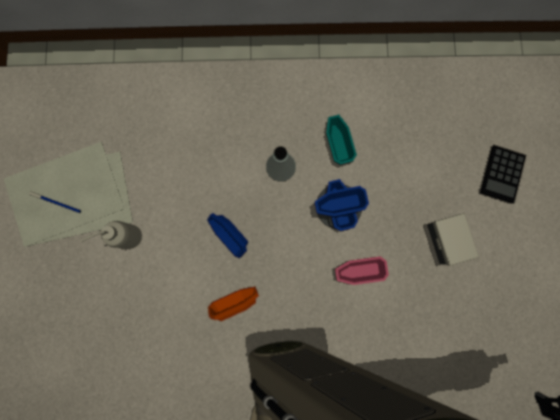

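View pics/a_wrist.png

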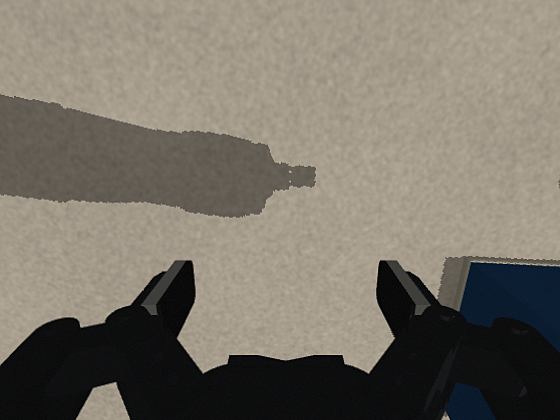

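The nest (blue) is at about (342,205) in the top view and (208,220) in the scene view. The side trough (blue) is at (228,235) top and (327,205) scene. I'll zoom in and set up helpers.

```bash
cat > h.py <<'E'
import numpy as np, cv2
from scipy.spatial.transform import Rotation as R
def K(c,shape=(420,560)):
    f=shape[0]/2/np.tan(np.radians(c["fov_y"])/2)
    return np.array([[f,0,c["cx"]],[0,f,c["cy"]],[0,0,1.]])
def T(s):
    q=s["orientation"];M=np.eye(4);M[:3,:3]=R.from_quat([q[1],q[2],q[3],q[0]]).as_matrix();M[:3,3]=s["tcp_pos"];return M
def get(env,n):
    s=env.get_state();c=env.read_camera(n)
    c["W"]=np.array(c["world_from_camera"]) if "world_from_camera" in c else T(s)@np.array(c["hand_eye"])
    return c
def ray(c,px):
    p=cv2.undistortPoints(np.array(px,float).reshape(-1,1,2),K(c),np.array(c["dist"])).reshape(-1,2)
    d=np.c_[p,np.ones(len(p))]@c["W"][:3,:3].T
    return c["W"][:3,3],d/np.linalg.norm(d,axis=1)[:,None]
def onz(c,px,z):
    o,d=ray(c,px);return o+d*((z-o[2])/d[:,2])[:,None]
def tri(c1,p1,c2,p2):
    o1,d1=ray(c1,[p1]);o2,d2=ray(c2,[p2]);d1=d1[0];d2=d2[0]
    A=np.c_[d1,-d2];t=np.linalg.lstsq(A,o2-o1,rcond=None)[0]
    a=o1+d1*t[0];b=o2+d2*t[1];return (a+b)/2,np.linalg.norm(a-b)
def proj(c,P):
    W=np.linalg.inv(c["W"]);
    rv=cv2.Rodrigues(W[:3,:3])[0]
    return cv2.projectPoints(np.array(P,float).reshape(-1,1,3),rv,W[:3,3].copy(),K(c),np.array(c["dist"]))[0].reshape(-1,2)
OUT=np.array([[-70,-19],[-56,-33],[28,-33],[70,-16],[70,16],[28,33],[-56,33],[-70,19]])/1000.
def crop(c,x0,y0,w,h,k,fn):
    im=c["pixels"][y0:y0+h,x0:x0+w,::-1]
    im=np.clip(im.astype(float)*1.5,0,255).astype(np.uint8)
    cv2.imwrite(fn,cv2.resize(im,None,fx=k,fy=k,interpolation=cv2.INTER_CUBIC))
E
python3 - <<'E'
from workcell import env
from h import *
c=get(env,"top");crop(c,200,160,190,110,4,"pics/b_top.png")
print(onz(c,[[342,205],[228,235]],0.08))
c=get(env,"scene");crop(c,160,170,200,90,4,"pics/b_scene.png")
E
```

```text
[[ 0.56991426 -0.14426715  0.08      ]
 [ 0.49814839  0.15434985  0.08      ]]
```

View pics/b_top.png

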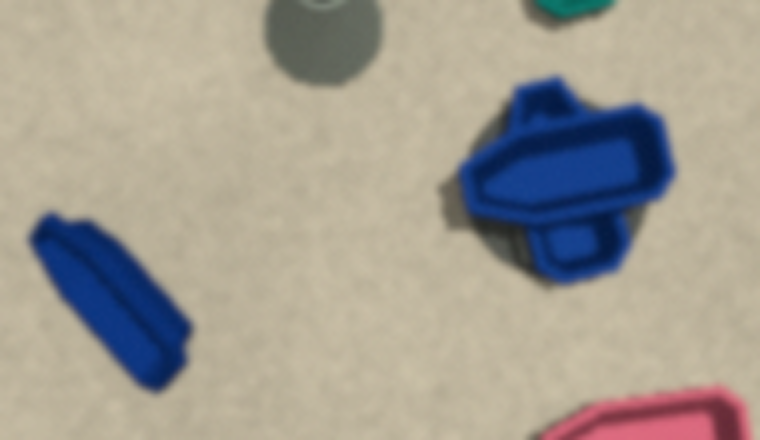

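View pics/b_scene.png

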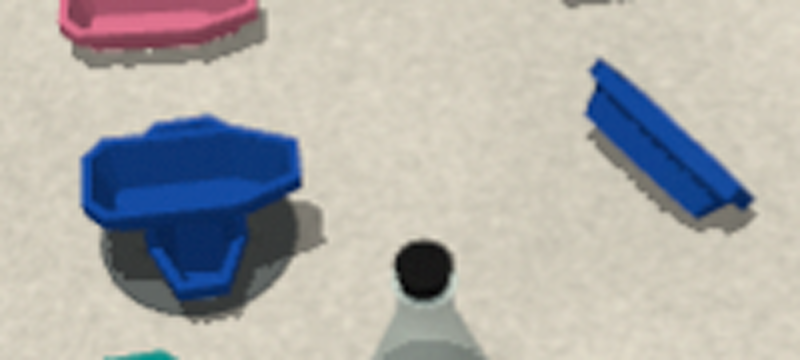

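```bash
cat > fit.py <<'E'
from h import *
from scipy.optimize import minimize
def off(d):  # inward offset of OUT (convex)
    P=OUT;n=len(P);L=[]
    for i in range(n):
        a,b=P[i],P[(i+1)%n];t=(b-a)/np.linalg.norm(b-a);nn=np.array([-t[1],t[0]]);L.append((nn,nn@a+d))
    return np.array([np.linalg.solve(np.array([L[i-1][0],L[i][0]]),[L[i-1][1],L[i][1]]) for i in range(n)])
r=lambda P,z:np.c_[P,np.full(len(P),z)]
RT,RB,FL,FT=r(OUT,.018),r(OUT,.006),r(off(.0065),.006),r(off(.016),-.018)
def faces():
    F=[]
    for a,b in[(RT,RB),(RB,FL),(FL,FT)]:
        for i in range(8):
            j=(i+1)%8;F.append(np.array([a[i],a[j],b[j],b[i]]))
    F.append(FT);return F
FA=faces()
def flat(x,y,z,yaw): # mid pose
    M=np.eye(4);M[:3,:3]=R.from_euler('z',yaw,degrees=True).as_matrix();M[:3,3]=[x,y,z];return M
def side(x,y,z,yaw,tilt=34): # yaw: heading of nose; mouth to yaw+90, -y up
    m=R.from_euler('z',yaw,degrees=True).as_matrix()
    # x->x ; z -> (0,cos t,sin t) ; y = z cross x
    t=np.radians(tilt);Z=np.array([0,np.cos(t),np.sin(t)]);X=np.array([1,0,0]);Y=np.cross(Z,X)
    M=np.eye(4);M[:3,:3]=m@np.c_[X,Y,Z];M[:3,3]=[x,y,z];return M
def sil(c,Ms,box,k=4):
    x0,y0,w,h=box;im=np.zeros((h*k,w*k),np.uint8)
    for M in Ms:
        for f in FA:
            p=(proj(c,f@M[:3,:3].T+M[:3,3])-[x0,y0]+.5)*k-.5
            cv2.fillPoly(im,[np.round(p*16).astype(np.int32)],255,shift=4)
    return cv2.resize(im,(w,h),interpolation=cv2.INTER_AREA)/255.
def bluemask(c,box):
    x0,y0,w,h=box;I=c["pixels"][y0:y0+h,x0:x0+w].astype(float)
    # blueness fraction normalised by brightness
    s=(I[...,2]-I[...,0])/(I.sum(2)+1)
    return np.clip((s-.0)/.2,0,1)
def draw(c,Ms,box,k,fn):
    x0,y0,w,h=box;im=np.clip(c["pixels"][y0:y0+h,x0:x0+w,::-1]*1.5,0,255).astype(np.uint8)
    im=cv2.resize(im,None,fx=k,fy=k,interpolation=cv2.INTER_CUBIC)
    for M,col in zip(Ms,[(0,255,255),(0,255,0)]):
        for P in(RT,FL,FT):
            p=(proj(c,P@M[:3,:3].T+M[:3,3])-[x0,y0]+.5)*k-.5
            cv2.polylines(im,[np.round(p*16).astype(np.int32)],True,col,1,cv2.LINE_AA,shift=4)
    cv2.imwrite(fn,im)
E
cat > run1.py <<'E'
from workcell import env
from fit import *
ct=get(env,"top");cs=get(env,"scene")
bt=(300,165,85,80);bs=(165,180,90,80)
def nest(p): return [flat(p[0],p[1],p[2],p[3]*100),flat(p[4],p[5],p[6],p[7]*100)]
def mk(views,build):
    ms=[bluemask(c,b) for c,b in views]
    return lambda p: sum(((sil(c,build(p),b)-m)**2).sum() for (c,b),m in zip(views,ms))
f=mk([(ct,bt),(cs,bs)],nest)
best=None
p0=[.565,-.145,.022,.10,.565,-.145,.058,.97]
st=np.array([.01,.01,.008,.1]*2)
sim=np.array([p0]+[np.array(p0)+st*(np.arange(8)==i) for i in range(8)])
for k in range(3):
    r_=minimize(f,sim[0],method='Nelder-Mead',options=dict(initial_simplex=sim,maxiter=700,xatol=1e-5,fatol=.01))
    sim=np.array([r_.x]+[r_.x+.4*st*(np.arange(8)==i) for i in range(8)])
print("nest",r_.fun,r_.x.round(4))
draw(ct,nest(r_.x),bt,7,"pics/c_top.png");draw(cs,nest(r_.x),bs,7,"pics/c_scene.png")
bt=(195,200,70,70);bs=(295,175,65,65)
g=lambda p:[side(p[0],p[1],p[2],p[3]*100)]
f=mk([(ct,bt),(cs,bs)],g)
p0=[.498,.154,.03,.45]
st=st[:4]
sim=np.array([p0]+[np.array(p0)+st*(np.arange(4)==i) for i in range(4)])
for k in range(3):
    r_=minimize(f,sim[0],method='Nelder-Mead',options=dict(initial_simplex=sim,maxiter=300,xatol=1e-5,fatol=.01))
    sim=np.array([r_.x]+[r_.x+.4*st*(np.arange(4)==i) for i in range(4)])
print("side",r_.fun,r_.x.round(4))
M=g(r_.x)[0];print("lip",M[:3,:3]@[0,-.033,.018]+M[:3,3])
draw(ct,g(r_.x),bt,8,"pics/d_top.png");draw(cs,g(r_.x),bs,8,"pics/d_scene.png")
print("flask",onz(ct,[[280,168]],0.02))
E
time python3 run1.py
python3 -c "
import cv2,numpy as np
a=[cv2.imread('pics/'+n) for n in['c_top.png','c_scene.png','d_top.png','d_scene.png']]
a=[cv2.resize(i,(400,300)) if 0 else cv2.copyMakeBorder(cv2.resize(i,None,fx=min(400/i.shape[1],300/i.shape[0]),fy=min(400/i.shape[1],300/i.shape[0])),0,0,0,0,0) for i in a]
a=[cv2.copyMakeBorder(i,0,300-i.shape[0],0,400-i.shape[1],0) for i in a]
cv2.imwrite('pics/e.png',np.vstack([np.hstack(a[:2]),np.hstack(a[2:])]))"
```

```text
nest 56.2389250608561 [ 0.5787 -0.1468  0.0189  0.1272  0.5799 -0.144   0.0547  1.0043]
side 43.05710457582197 [0.509  0.1595 0.0211 0.409 ]
lip [0.51133061 0.15685322 0.05853377]
flask [[0.68730751 0.01603094 0.02      ]]
real	0m18.588s
user	0m16.691s
sys	0m0.230s
```

View pics/e.png

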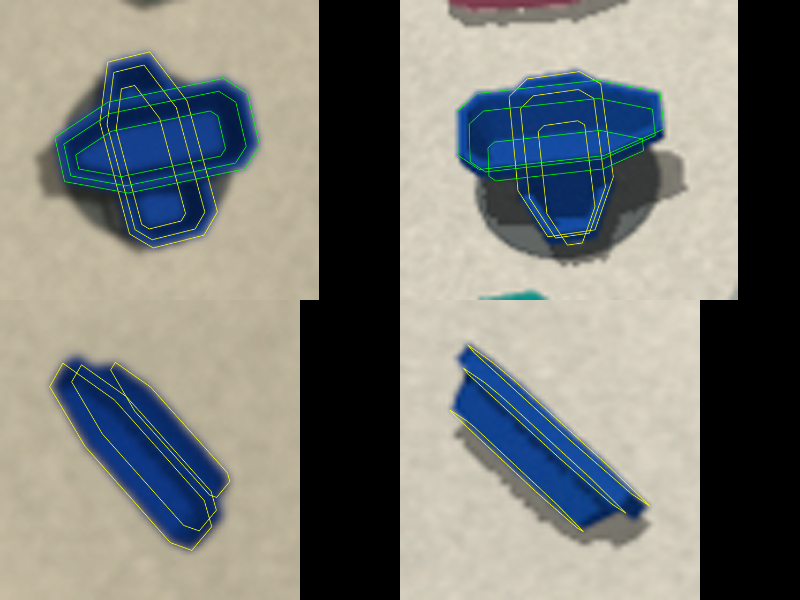

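```bash
cat > run2.py <<'E'
from workcell import env
from fit import *
ct=get(env,"top");cs=get(env,"scene")
bt=(195,200,70,70);bs=(295,175,65,65)
ms=[bluemask(ct,bt),bluemask(cs,bs)]
g=lambda p:[side(p[0],p[1],p[2],p[3]*100)]
f=lambda p: sum(((sil(c,g(p),b)-m)**2).sum() for (c,b),m in zip([(ct,bt),(cs,bs)],ms))
st=np.array([.01,.01,.008,.1])
for q,y0 in enumerate([.45,2.25]):
    p0=[.505,.158,.028,y0]
    sim=np.array([p0]+[np.array(p0)+st*(np.arange(4)==i) for i in range(4)])
    for k in range(4):
        r_=minimize(f,sim[0],method='Nelder-Mead',options=dict(initial_simplex=sim,maxiter=300,xatol=1e-5,fatol=.01))
        sim=np.array([r_.x]+[r_.x+.5*st*(np.arange(4)==i) for i in range(4)])
    print("side",r_.fun,r_.x.round(4))
    draw(ct,g(r_.x),bt,6,f"pics/f{q}t.png");draw(cs,g(r_.x),bs,6,f"pics/f{q}s.png")
a=[cv2.resize(cv2.imread(f"pics/f{n}.png"),(300,300)) for n in("0t","0s","1t","1s")]
cv2.imwrite("pics/f.png",np.vstack([np.hstack(a[:2]),np.hstack(a[2:])]))
E
python3 run2.py
```

```text
side 41.79802866447321 [0.5089 0.159  0.0219 0.4049]
side 505.7130417756827 [0.5022 0.1665 0.015  2.1849]
```

View pics/f.png

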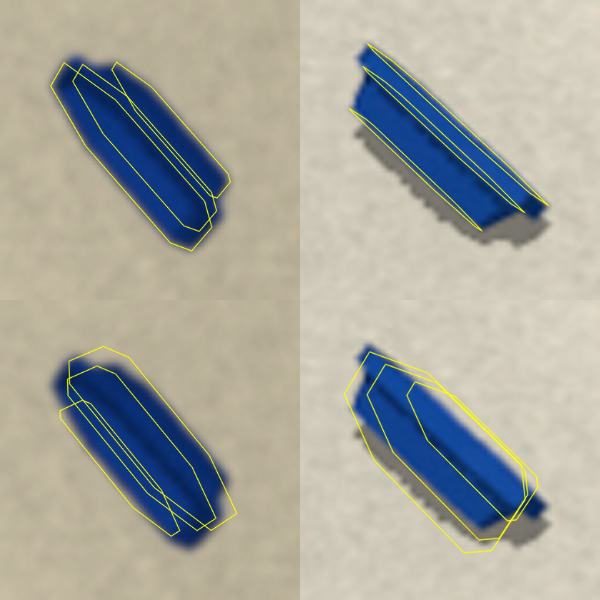

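```bash
cat > go.py <<'E'
import sys
from workcell import env
from h import *
s=env.get_state();M=T(s)
yaw=np.degrees(np.arctan2(M[1,0],M[0,0]))
def to(x,y,z,yw):
    d=M[:3,:3].T@(np.array([x,y,z])-M[:3,3]);t=-(yw-yaw);t=(t+180)%360-180
    print("shift cm",(d*100).round(2),"turn",round(t,1))
print("t %.2f"%s["clock"],"tcp",s["tcp_pos"].round(4),"yaw %.1f"%yaw,"q6 %.2f"%s["joint_pos"][5],"F",s["wrist_force"].round(1),"gap %.4f"%s["finger_gap"])
if len(sys.argv)>4: to(*map(float,sys.argv[1:5]))
E
python3 go.py .58 -.145 .21 10.4
```

```text
t 0.45 tcp [ 0.1433 -0.5569  0.2312] yaw -75.6 q6 1.43 F [ 0.5 -0.4  0.2] gap 0.0855
shift cm [-29.01 -52.56   2.13] turn -86.0
```

Emit:
apply_moves:
  moves:
    - [[-2.9,-5.2,0.2],-8.6,1]
    - [[-5.8,-10.5,0.4],-17.2,1]
    - [[-8.7,-15.8,0.6],-25.8,1]
    - [[-11.6,-21.0,0.8],-34.4,1]
    - [[-14.5,-26.3,1.0],-43,1]
    - [[-17.4,-31.5,1.2],-51.6,1]
    - [[-20.3,-36.8,1.5],-60.2,1]
    - [[-23.2,-42,1.7],-68.8,1]
    - [[-26.1,-47.3,1.9],-77.4,1]
    - [[-29.0,-52.6,2.1],-86,1]

```text
clock: 1.7
tcp_pos: [0.5818, -0.1435, 0.2104]
orientation: [0.0, 0.996, 0.093, 0.0]
wrist_force: [0.9, -0.3, 0.0]
finger_gap: 0.0855
```

```bash
python3 go.py .58 -.145 .21 10.4
python3 - <<'E'
from workcell import env
from h import *
import pickle
c=get(env,"wrist");pickle.dump(c,open("w1.pkl","wb"));crop(c,0,0,560,420,1.4,"pics/g.png")
E
```

```text
t 1.70 tcp [ 0.5818 -0.1435  0.2104] yaw 10.7 q6 1.01 F [ 0.9 -0.3  0. ] gap 0.0855
shift cm [-0.21  0.11  0.04] turn 0.3
```

View pics/g.png

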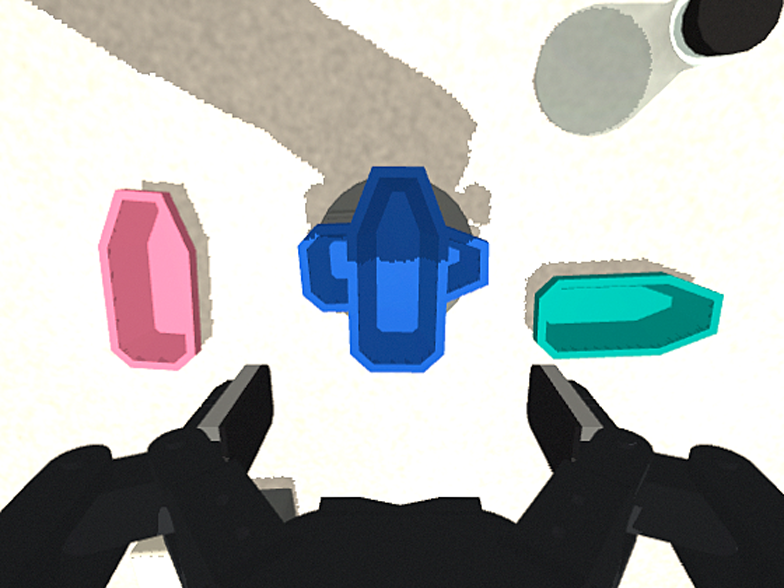

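The wrist view shows the crooked trough pointing up the picture, rim centre at about (283,192) native pixels. The bottom trough lies across it, nose to the right at about (348,188). I'll fit both in this view.

```bash
cat > run3.py <<'E'
from fit import *
import pickle
c=pickle.load(open("w1.pkl","rb"))
b=(205,110,155,165);m=bluemask(c,b)
for fr in (0,1):
    z0=(.022,.058)
    def nest(p):
        return [flat(p[0],p[1],p[6] if fr else z0[0],p[2]*100),flat(p[3],p[4],p[7] if fr else z0[1],p[5]*100)]
    f=lambda p:((sil(c,nest(p),b)-m)**2).sum()
    p0=np.array([.5787,-.1468,.127,.58,-.144,1.004]+([.022,.058] if fr else []));n=len(p0)
    st=np.array([.006,.006,.05]*2+[.005,.005])[:n]
    x=p0
    for k in range(3):
        sim=np.array([x]+[x+st*(np.arange(n)==i) for i in range(n)])
        r_=minimize(f,x,method='Nelder-Mead',options=dict(initial_simplex=sim,maxiter=500,xatol=1e-5,fatol=.01));x=r_.x;st=st*.6
    print(r_.fun,x.round(4))
draw(c,nest(x),b,4,"pics/h.png")
E
python3 run3.py
```

```text
22.187284173646752 [ 0.5778 -0.1485  0.1286  0.58   -0.1454  1.0023]
20.080002731220606 [ 0.5778 -0.1486  0.1287  0.58   -0.1456  1.0024  0.0215  0.0574]
```

View pics/h.png

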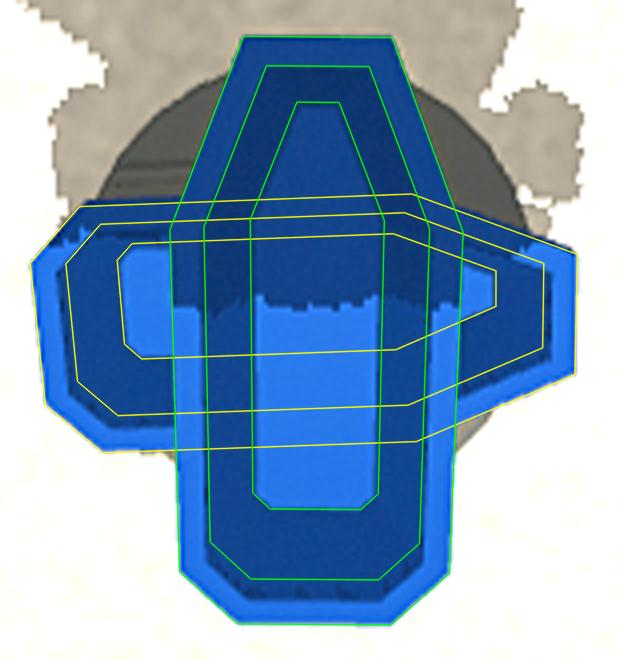

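```bash
python3 go.py .580 -.1455 .047 10.2
```

```text
t 1.75 tcp [ 0.5862 -0.1384  0.2096] yaw 11.3 q6 1.01 F [ 4.2  1.2 -0. ] gap 0.0854
shift cm [-0.82  0.61 16.26] turn 1.1
```

Emit:
apply_moves:
  moves:
    - [[0,0,2],0,1]
    - [[0,0,4],0,1]
    - [[0,0,5],0,1]
    - [[0,0,5],0,1]
    - [[0,0,5],0,1]
    - [[0,0,5],0,1]
    - [[0,0,5],0,1]
    - [[0,0,5],0,1]
    - [[0,0,5],0,1]
    - [[0,0,5],0,1]

```text
clock: 3.0
tcp_pos: [0.5804, -0.145, 0.1603]
orientation: [0.0, 0.996, 0.091, -0.0]
wrist_force: [-0.2, 0.9, 0.4]
finger_gap: 0.0854
```

```bash
python3 go.py .580 -.1455 .047 10.2
python3 - <<'E'
from workcell import env
from h import *
import pickle
c=get(env,"wrist");pickle.dump(c,open("w1.pkl","wb"));crop(c,0,0,560,420,1.4,"pics/i.png")
E
sed -i 's/b=(205.*/b=(175,90,215,220);m=bluemask(c,b)/' run3.py; python3 run3.py; python3 go.py
```

```text
t 3.00 tcp [ 0.5804 -0.145   0.1603] yaw 10.4 q6 1.01 F [-0.2  0.9  0.4] gap 0.0854
shift cm [-0.05  0.04 11.33] turn 0.2
83.92266683599313 [ 0.5779 -0.1485  0.1281  0.58   -0.1454  1.0024]
83.04918707311408 [ 0.5779 -0.1486  0.1277  0.58   -0.1454  1.0025  0.0216  0.0579]
t 3.05 tcp [ 0.5804 -0.145   0.1602] yaw 10.4 q6 1.01 F [-0.5  0.6 -0.5] gap 0.0854
```

View pics/h.png

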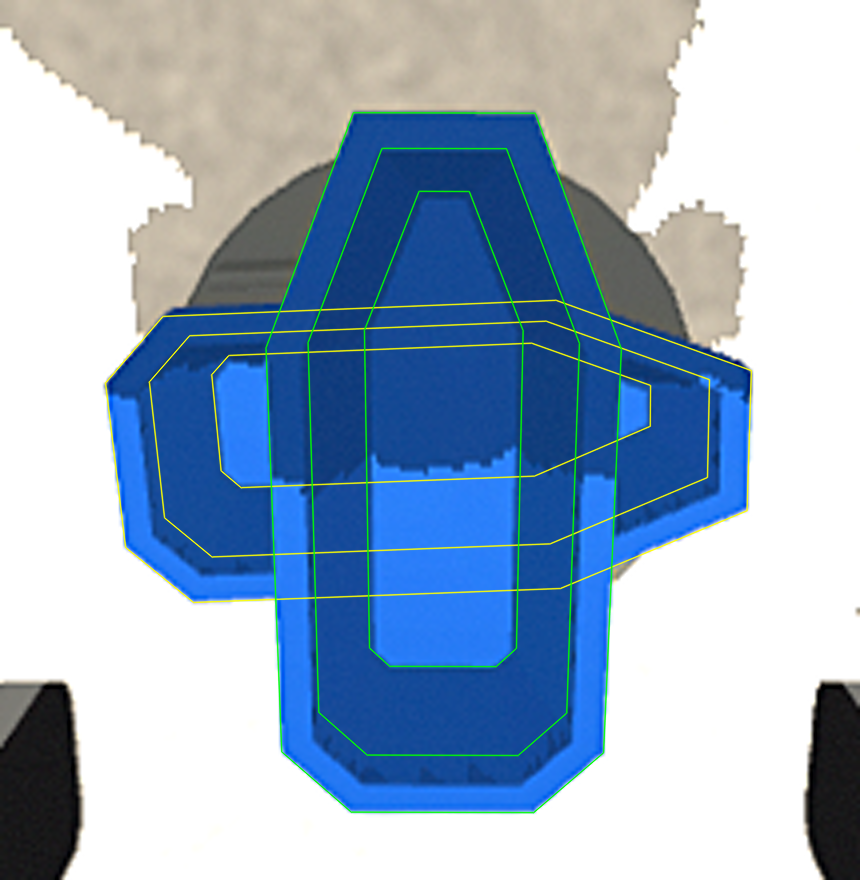

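Emit:
apply_moves:
  moves:
    - [[0,0,3],0.2,1]
    - [[0,0,6],0.2,1]
    - [[0,0,8.5],0.2,1]
    - [[0,0,10.3],0.2,1]
    - [[0,0,11.3],0.2,1]
    - [[0,0,11.3],0.2,1]
    - [[0,0,11.3],0.2,0.8]
    - [[0,0,11.3],0.2,0.6]
    - [[0,0,11.3],0.2,0.5]
    - [[0,0,11.3],0.2,0.5]
  squeeze: 20

```text
clock: 4.3
tcp_pos: [0.5812, -0.1453, 0.0484]
orientation: [0.001, 0.996, 0.089, 0.001]
wrist_force: [-0.0, 0.5, 6.1]
finger_gap: 0.0656
```

```bash
python3 go.py .5779 -.1485 .047 -77.2
python3 - <<'E'
from workcell import env
from h import *
c=get(env,"wrist");crop(c,0,0,560,420,1.4,"pics/j.png")
E
```

```text
t 4.30 tcp [ 0.5812 -0.1453  0.0484] yaw 10.2 q6 1.01 F [-0.   0.5  6.1] gap 0.0656
shift cm [-0.38  0.25  0.14] turn 87.4
```

View pics/j.png

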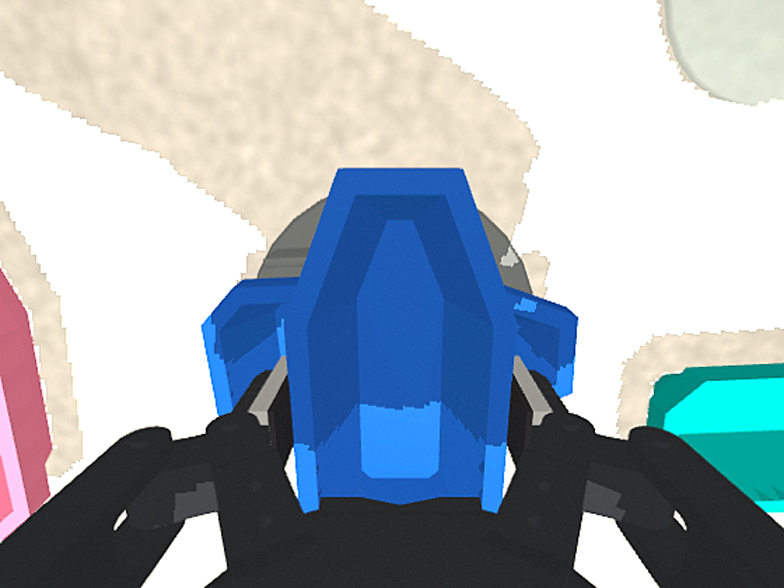

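Emit:
apply_moves:
  moves:
    - [[0,0,0],8,0.5]
    - [[0,0,0],17,0.5]
    - [[-0.1,0.1,0],26,0.5]
    - [[-0.1,0.1,0],35,0.5]
    - [[-0.2,0.2,0],44,0.5]
    - [[-0.2,0.2,0],53,0.5]
    - [[-0.27,0.31,0],62,0.5]
    - [[-0.27,0.31,0],70,0.5]
    - [[-0.27,0.31,0],76,0.5]
    - [[-0.27,0.31,0],76,0.5]

```text
clock: 5.6
tcp_pos: [0.5787, -0.1487, 0.0477]
orientation: [-0.0, 0.84, -0.542, 0.0]
wrist_force: [1.8, 0.3, 3.0]
finger_gap: 0.0652
```

```bash
python3 go.py .5779 -.1485 .047 -77.2
python3 - <<'E'
from workcell import env
from h import *
c=get(env,"wrist");crop(c,0,0,560,420,1.4,"pics/k.png")
E
```

```text
t 5.60 tcp [ 0.5787 -0.1487  0.0477] yaw -65.7 q6 2.33 F [1.8 0.3 3. ] gap 0.0652
shift cm [-0.05  0.07  0.07] turn 11.5
```

View pics/k.png

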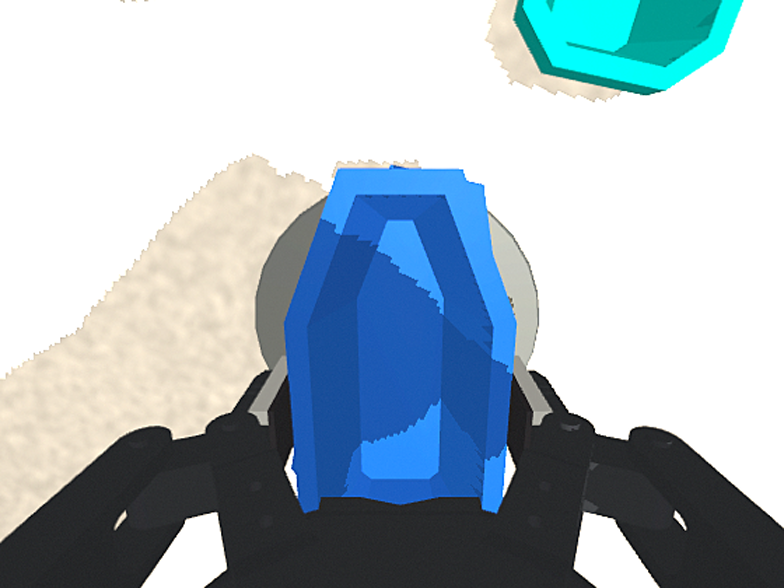

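Emit:
apply_moves:
  moves:
    - [[0,0,0],6,0.5]
    - [[0,0,0],11.4,0.5]
    - [[0,0,0],11.4,0.5]
    - [[0,0,0.3],11.4,0.5]
    - [[0,0,0.6],11.4,0.5]
    - [[0,0,0.9],11.4,0.5]
    - [[0,0,1.2],11.4,0.5]
    - [[0,0,1.5],11.4,0.5]
    - [[0,0,1.5],11.4,0.5]
    - [[0,0,1.5],11.4,0.5]

```text
clock: 6.9
tcp_pos: [0.5784, -0.1486, 0.0334]
orientation: [-0.0, 0.782, -0.624, 0.0]
wrist_force: [-2.6, 1.2, 7.3]
finger_gap: 0.0656
```

```bash
python3 go.py .5779 -.1485 .023 -77.2
```

```text
t 6.90 tcp [ 0.5784 -0.1486  0.0334] yaw -77.2 q6 2.53 F [-2.6  1.2  7.3] gap 0.0656
shift cm [-0.02  0.05  1.04] turn 0.0
```

Emit:
apply_moves:
  moves:
    - [[0,0,0.2],0,0.5]
    - [[0,0,0.4],0,0.5]
    - [[0,0,0.6],0,0.5]
    - [[0,0,0.8],0,0.5]
    - [[0,0,0.8],0,0.5]
    - [[0,0,0.8],0,0.5]
    - [[0,0,0.8],0,0.5]
    - [[0,0,0.8],0,0.5]
    - [[0,0,0.8],0,0.5]
    - [[0,0,0.8],0,0.5]

```text
clock: 8.15
tcp_pos: [0.5789, -0.1486, 0.0322]
orientation: [-0.001, 0.782, -0.623, 0.002]
wrist_force: [-17.1, 3.0, 52.4]
finger_gap: 0.0658
```

```bash
python3 go.py .5779 -.1485 .023 -77.2;python3 - <<'E'
from workcell import env
from h import *
c=get(env,"wrist");crop(c,0,0,560,420,1.4,"pics/l.png")
E
```

```text
t 8.15 tcp [ 0.5789 -0.1486  0.0322] yaw -77.1 q6 2.53 F [-17.1   3.   52.4] gap 0.0658
shift cm [-0.03  0.1   0.92] turn 0.1
```

View pics/l.png

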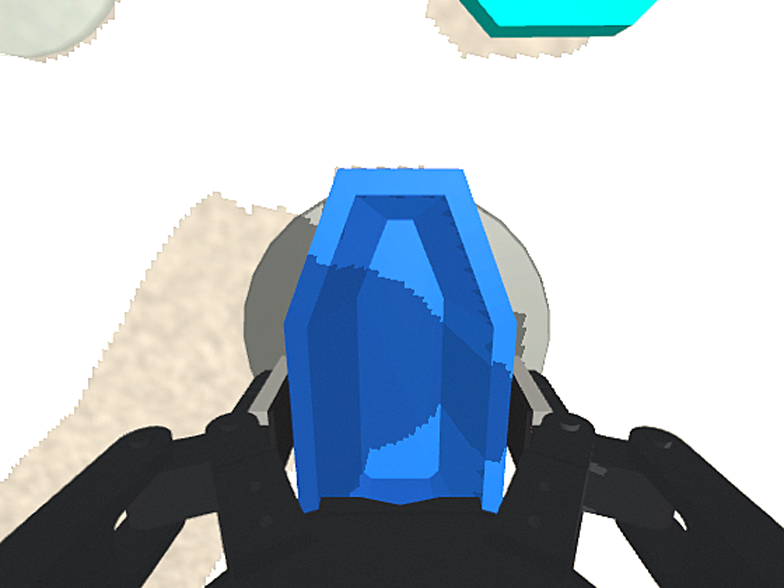

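Emit:
apply_moves:
  moves:
    - [[0,0,-0.4],0,0.5]
    - [[0,0,-0.8],0,0.5]
    - [[0,0,-0.8],0,0.5]
    - [[0,0,-0.8],0,0.6]
    - [[0,0,-0.8],0,0.75]
    - [[0,0,-0.8],0,0.8]
    - [[0,0,-0.8],0,0.85]
    - [[0,0,-0.8],0,0.9]
    - [[0,0,-0.8],0,0.9]
    - [[0,0,-0.8],0,0.9]

```text
clock: 9.45
tcp_pos: [0.5782, -0.1484, 0.032]
orientation: [0.0, 0.782, -0.624, -0.0]
wrist_force: [-0.9, -0.2, -0.6]
finger_gap: 0.0769
```

```bash
python3 go.py .5779 -.1485 .023 -77.2;python3 - <<'E'
from workcell import env
from h import *
c=get(env,"wrist");crop(c,0,0,560,420,1.4,"pics/m.png")
c=get(env,"scene");crop(c,150,170,130,90,6,"pics/m2.png")
E
```

```text
t 9.45 tcp [ 0.5782 -0.1484  0.032 ] yaw -77.2 q6 2.53 F [-0.9 -0.2 -0.6] gap 0.0769
shift cm [0.   0.03 0.9 ] turn 0.0
```

View pics/m.png

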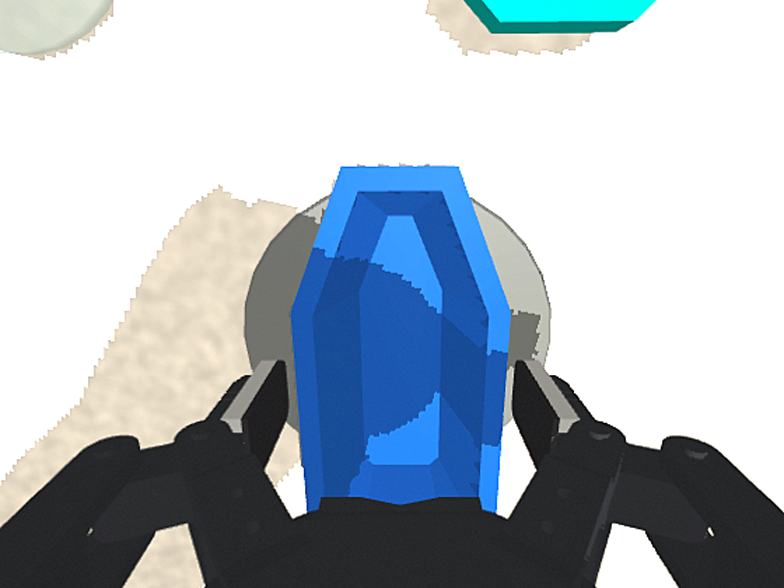

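View pics/m2.png

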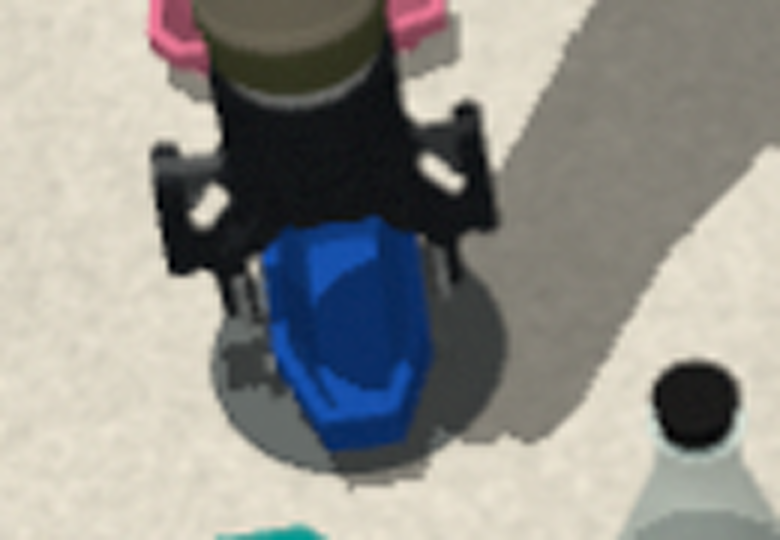

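Emit:
apply_moves:
  moves:
    - [[0,0,-2],0,1]
    - [[0,0,-5],0,1]
    - [[0,0,-8],0,1]
    - [[0,0,-11],0,1]
    - [[0,0,-13],0,1]
    - [[0,0,-14],0,1]
    - [[0,0,-14],0,1]
    - [[0,0,-14],0,1]
    - [[0,0,-14],0,1]
    - [[0,0,-14],0,1]

```text
clock: 10.8
tcp_pos: [0.578, -0.1484, 0.1716]
orientation: [0.0, 0.782, -0.624, -0.001]
wrist_force: [-0.0, 1.0, 0.0]
finger_gap: 0.0852
```

```bash
python3 go.py
cat > one.py <<'E'
from fit import *
import pickle,sys
# one.py cam.pkl x0 y0 w h x y z yaw out [full]; fits single flat trough, free z (and tilts)
def fit1(c,b,p0,fn,build=None,extra=None):
    m=bluemask(c,b)
    build=build or (lambda p:[M0(p)]+([flat(*extra)] if extra else []))
    def M0(p):
        M=flat(p[0],p[1],p[2],p[3]*100)
        if len(p)>4:M[:3,:3]=M[:3,:3]@R.from_euler('xy',[p[4]*100,p[5]*100],degrees=True).as_matrix()
        return M
    f=lambda p:((sil(c,build(p),b)-m)**2).sum()
    x=np.array(p0,float);n=len(x);st=np.array([.006,.006,.006,.05,.03,.03])[:n]
    for k in range(3):
        sim=np.array([x]+[x+st*(np.arange(n)==i) for i in range(n)])
        r_=minimize(f,x,method='Nelder-Mead',options=dict(initial_simplex=sim,maxiter=400,xatol=1e-5,fatol=.01));x=r_.x;st=st*.6
    draw(c,build(x),b,3,fn);return r_.fun,x.round(4)
E
python3 - <<'E'
from workcell import env
from one import *
c=get(env,"wrist");pickle.dump(c,open("w2.pkl","wb"));crop(c,0,0,560,420,1.4,"pics/n.png")
b=(180,80,210,220)
print(fit1(c,b,[.578,-.1485,.034,.128],"pics/n2.png"))
print(fit1(c,b,[.578,-.1485,.034,.128,0,0],"pics/n2.png"))
E
```

```text
t 10.80 tcp [ 0.578  -0.1484  0.1716] yaw -77.2 q6 2.53 F [-0.  1.  0.] gap 0.0852
(np.float64(69.91497986089138), array([ 0.5796, -0.1493,  0.0342,  0.1311]))
(np.float64(72.65707690053019), array([ 5.796e-01, -1.491e-01,  3.410e-02,  1.323e-01,  1.000e-02,
        3.000e-04]))
```

View pics/n.png

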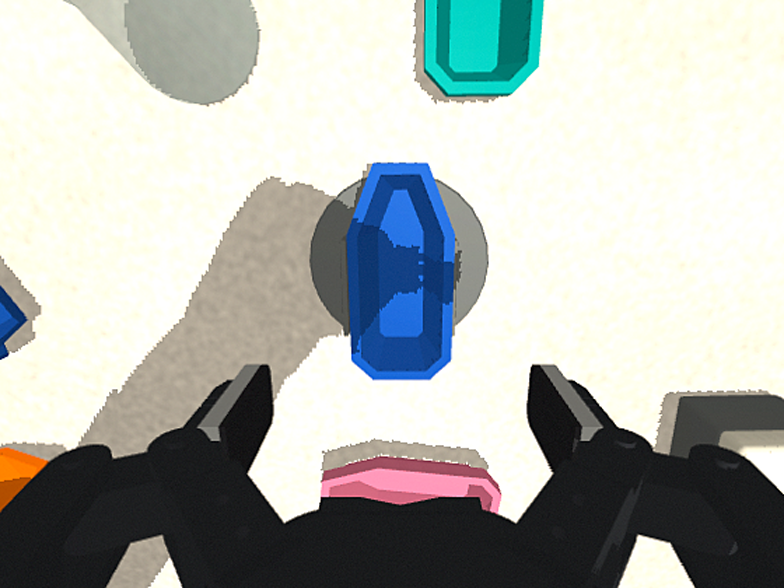

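View pics/n2.png

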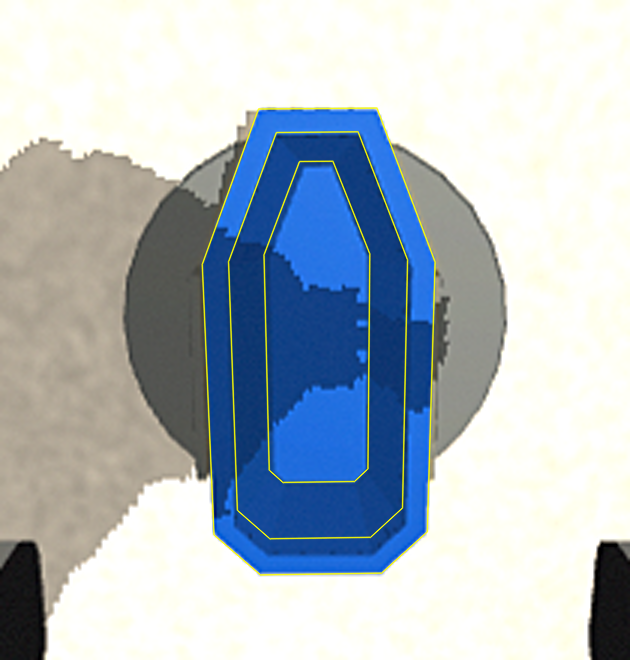

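```bash
python3 go.py .4785 .195 .10 -49.5
python3 - <<'E'
from workcell import env
from h import *
c=get(env,"top");print(onz(c,[[232,302],[280,165]],0.02))
E
```

```text
t 10.85 tcp [ 0.5781 -0.1485  0.1717] yaw -77.2 q6 2.53 F [-0.4 -0.2 -0.7] gap 0.0855
shift cm [-35.7    2.08   7.19] turn -27.7
[[0.32182692 0.15313092 0.02      ]
 [0.69592135 0.01584419 0.02      ]]
```

Emit:
apply_moves:
  moves:
    - [[-5,0.3,0],-4,1]
    - [[-11,0.6,0],-9,1]
    - [[-17,1,0],-14,1]
    - [[-23,1.4,0],-19,1]
    - [[-28,1.7,0],-23,1]
    - [[-32,1.9,0],-26,1]
    - [[-34.5,2,0],-27.7,1]
    - [[-35.7,2.1,0],-27.7,1]
    - [[-35.7,2.1,0],-27.7,1]
    - [[-35.7,2.1,0],-27.7,1]

```text
clock: 12.15
tcp_pos: [0.4789, 0.1941, 0.1722]
orientation: [0.0, 0.908, -0.419, 0.0]
wrist_force: [0.1, -0.6, -0.2]
finger_gap: 0.0857
```

```bash
python3 go.py
python3 - <<'E'
from workcell import env
from one import *
c=get(env,"wrist");pickle.dump(c,open("w3.pkl","wb"));crop(c,0,0,560,420,1.4,"pics/o.png")
E
```

```text
t 12.15 tcp [0.4789 0.1941 0.1722] yaw -49.5 q6 2.67 F [ 0.1 -0.6 -0.2] gap 0.0857
```

View pics/o.png

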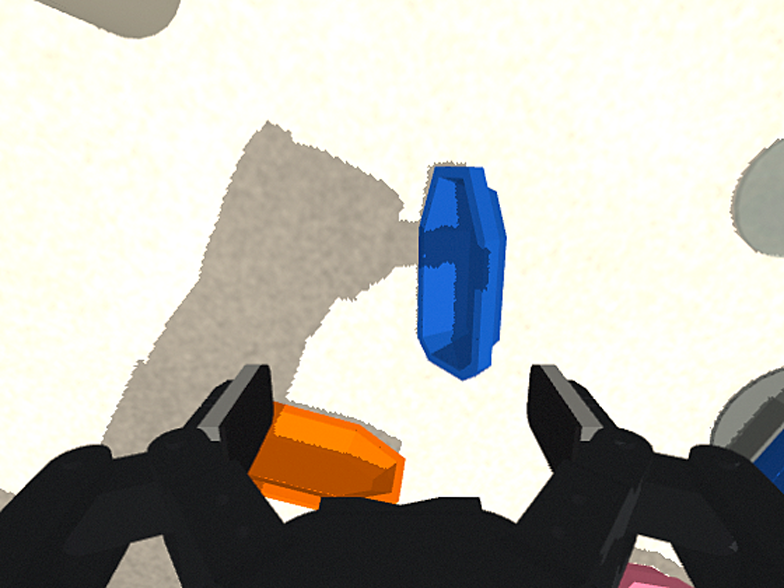

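Run:
```python
from one import *
c=pickle.load(open("w3.pkl","rb"))
b=(280,100,100,185)
for z in (None,.0242):
  f=(lambda p:[side(p[0],p[1],p[2] if z is None else z,p[3]*100)])
  r_=fit1(c,b,[.509,.159,.024,.405],"pics/p.png",build=f);print(r_)
M=f(r_[1])[0];print("lip",M[:3,:3]@[0,-.033,.018]+M[:3,3])
print("orange",onz(c,np.array([[275,402],[360,425],[403,460],[400,500],[265,490]])/1.4,.036))
```

```text
(np.float64(28.98676056647225), array([0.5082, 0.1569, 0.0225, 0.4029]))
(np.float64(39.597373194291265), array([0.5083, 0.1573, 0.0305, 0.4038]))
lip [0.51058737 0.15461045 0.06162371]
orange [[0.34729203 0.2000877  0.036     ]
 [0.37232377 0.14095587 0.036     ]
 [0.36971705 0.09686565 0.036     ]
 [0.34008969 0.07460926 0.036     ]
 [0.27940263 0.16067189 0.036     ]]
```

View pics/p.png

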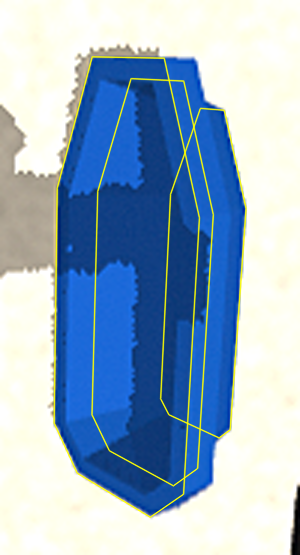

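Emit:
apply_moves:
  moves:
    - [[0,0,2],0,0]
    - [[0,0,4],0,0]
    - [[0,0,6],0,0]
    - [[0,0,8],0,0]
    - [[0,0,10],0,0]
    - [[0,0,11.5],0,0]
    - [[0,0,12.2],0,0]
    - [[0.6,0,12.2],0,0]
    - [[1.3,0,12.2],0,0]
    - [[2,0,12.2],0,0]

```text
clock: 13.45
tcp_pos: [0.4926, 0.1793, 0.051]
orientation: [-0.0, 0.908, -0.419, 0.001]
wrist_force: [-0.0, 1.1, 0.3]
finger_gap: -0.0001
```

Emit:
apply_moves:
  moves:
    - [[0.4,0,0],0,0]
    - [[0.8,0,0],0,0]
    - [[1.2,0,0],0,0]
    - [[1.5,0,0],0,0]
    - [[1.8,0,0],0,0]
    - [[2.1,0,0],0,0]
    - [[2.4,0,0],0,0]
    - [[2.7,0,0],0,0]
    - [[3.0,0,0],0,0]
    - [[3.2,0,0],0,0]

```text
clock: 14.7
tcp_pos: [0.5125, 0.1552, 0.0502]
orientation: [0.0, 0.908, -0.419, 0.0]
wrist_force: [0.8, 0.5, 0.7]
finger_gap: -0.0001
```

```bash
python3 go.py
python3 - <<'E'
from workcell import env
from one import *
c=get(env,"wrist");crop(c,0,0,560,420,1.4,"pics/q.png")
E
```

```text
t 14.70 tcp [0.5125 0.1552 0.0502] yaw -49.5 q6 2.58 F [0.8 0.5 0.7] gap -0.0001
```

View pics/q.png

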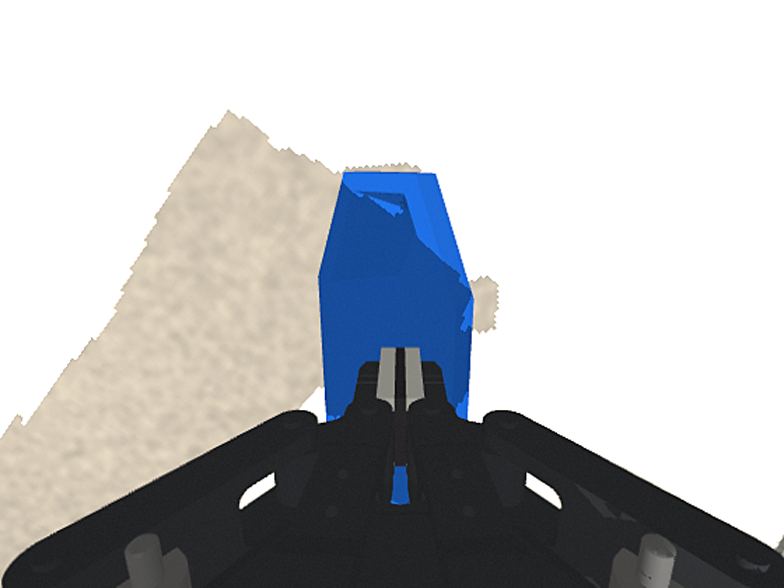

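Emit:
apply_moves:
  moves:
    - [[0.3,0,0],0,0]
    - [[0.6,0,0],0,0]
    - [[0.9,0,0],0,0]
    - [[1.2,0,0],0,0]
    - [[1.4,0,0],0,0]
    - [[1.4,0,0],0,0]
    - [[1.4,0,-4],0,0]
    - [[0,0,-8],0,0]
    - [[0,0,-11],0,1]
    - [[0,0,-11],0,1]

```text
clock: 16.0
tcp_pos: [0.5141, 0.1559, 0.163]
orientation: [-0.001, 0.908, -0.418, 0.002]
wrist_force: [-0.2, -0.1, 0.4]
finger_gap: 0.0358
```

```bash
python3 go.py
python3 - <<'E'
from workcell import env
from one import *
c=get(env,"wrist");pickle.dump(c,open("w4.pkl","wb"));crop(c,0,0,560,420,1.4,"pics/r.png")
E
```

```text
t 16.00 tcp [0.5141 0.1559 0.163 ] yaw -49.4 q6 2.58 F [-0.2 -0.1  0.4] gap 0.0358
```

View pics/r.png

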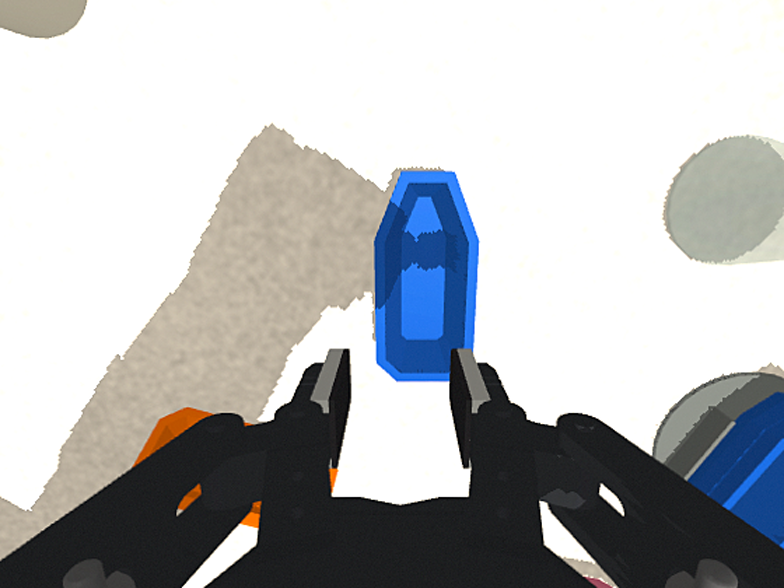

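```bash
python3 - <<'E'
from one import *
c=pickle.load(open("w4.pkl","rb"))
b=(255,110,100,170)
print(fit1(c,b,[.52,.15,.018,.405],"pics/s.png"))
r_=fit1(c,b,[.52,.15,.018,.405],"pics/s.png",build=lambda p:[flat(p[0],p[1],.018,p[3]*100)]);print(r_)
E
python3 go.py .52 .15 .02 -49.5
```

```text
(np.float64(284.2268329908235), array([0.5228, 0.1403, 0.0175, 0.4031]))
(np.float64(286.38101367050183), array([0.5229, 0.1404, 0.024 , 0.4036]))
t 16.05 tcp [0.5131 0.1556 0.1613] yaw -49.5 q6 2.58 F [-0.2 -0.6 -0.2] gap 0.0434
shift cm [ 0.85 -0.13 14.13] turn 0.0
```

View pics/s.png

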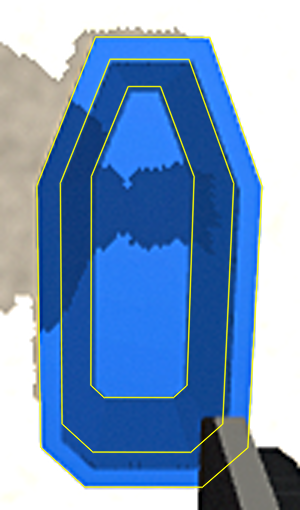

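Emit:
apply_moves:
  moves:
    - [[1,0.1,2],0.1,1]
    - [[1.84,0.17,4],0.1,1]
    - [[1.84,0.17,6],0.1,1]
    - [[1.84,0.17,6],0.1,1]
    - [[1.84,0.17,6],0.1,1]
    - [[1.84,0.17,6],0.1,1]
    - [[1.84,0.17,8],0.1,1]
    - [[1.84,0.17,10],0.1,1]
    - [[1.84,0.17,11],0.1,1]
    - [[1.84,0.17,11],0.1,1]

```text
clock: 17.3
tcp_pos: [0.5228, 0.1403, 0.0501]
orientation: [0.0, 0.908, -0.419, -0.0]
wrist_force: [1.1, -0.2, -0.5]
finger_gap: 0.0856
```

```bash
python3 go.py .5229 .1404 .019 -49.6
python3 - <<'E'
from workcell import env
from one import *
c=get(env,"wrist");crop(c,0,0,560,420,1.4,"pics/t.png")
E
```

```text
t 17.30 tcp [0.5228 0.1403 0.0501] yaw -49.6 q6 2.55 F [ 1.1 -0.2 -0.5] gap 0.0856
shift cm [-0.   -0.02  3.11] turn 0.0
```

View pics/t.png

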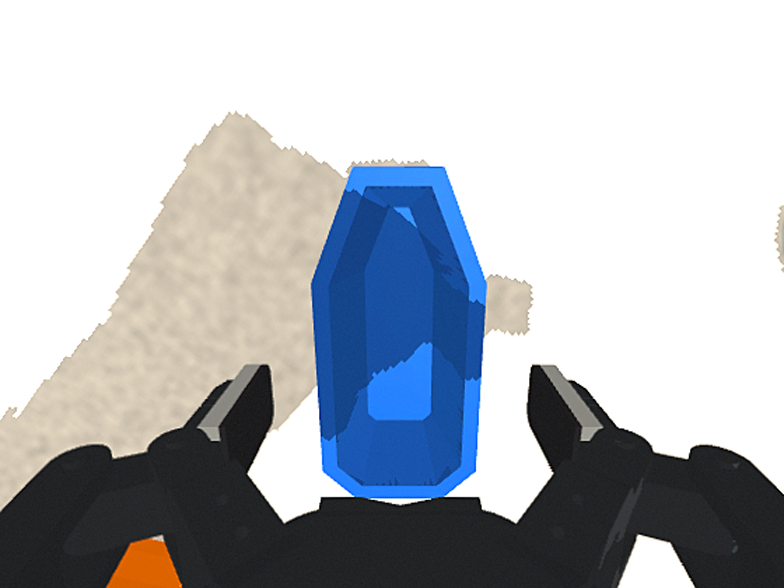

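Emit:
apply_moves:
  moves:
    - [[0,0,1.2],0,1]
    - [[0,0,2.4],0,1]
    - [[0,0,3.1],0,1]
    - [[0,0,3.1],0,0.8]
    - [[0,0,3.1],0,0.7]
    - [[0,0,3.1],0,0.6]
    - [[0,0,3.1],0,0.5]
    - [[0,0,3.1],0,0.5]
    - [[0,0,3.1],0,0.5]
    - [[0,0,3.1],0,0.5]
  squeeze: 30

```text
clock: 18.6
tcp_pos: [0.523, 0.1403, 0.0193]
orientation: [0.0, 0.908, -0.419, 0.0]
wrist_force: [0.4, -0.6, -0.8]
finger_gap: 0.065
```

```bash
python3 go.py .5796 -.1493 .15 -76.9
```

```text
t 18.60 tcp [0.523  0.1403 0.0193] yaw -49.6 q6 2.55 F [ 0.4 -0.6 -0.8] gap 0.0650
shift cm [ 25.71  14.47 -13.07] turn 27.3
```

Emit:
apply_moves:
  moves:
    - [[0,0,-2],0,0.5]
    - [[0,0,-6],0,0.5]
    - [[0,0,-11],0,0.5]
    - [[2.5,2,-13],3,0.5]
    - [[6,4.8,-13],8,0.5]
    - [[11.5,8.7,-13],13,0.5]
    - [[16.5,11,-13],18,0.5]
    - [[21,13,-13],23,0.5]
    - [[24.5,14.2,-13],27.3,0.5]
    - [[25.7,14.5,-13],27.3,0.5]

```text
clock: 19.85
tcp_pos: [0.5798, -0.1516, 0.149]
orientation: [0.0, 0.783, -0.623, 0.0]
wrist_force: [0.2, -0.5, -1.1]
finger_gap: 0.0651
```

Emit:
apply_moves:
  moves:
    - [[0,0,1],0,0.5]
    - [[0,0,2],0,0.5]
    - [[0,0,3],0,0.5]
    - [[0,0,3],0,0.5]
    - [[0,0,3],0,0.5]
    - [[0,0,3],0,0.5]
    - [[0,0,3],0,0.5]
    - [[0,0,3],0,0.5]
    - [[0,0,3],0,0.5]
    - [[0,0,3],0,0.5]

```text
clock: 21.1
tcp_pos: [0.5793, -0.1495, 0.1193]
orientation: [0.0, 0.783, -0.622, 0.0]
wrist_force: [0.5, 0.6, -1.1]
finger_gap: 0.0648
```

```bash
python3 go.py .5796 -.1493 .048 -76.9
python3 - <<'E'
from workcell import env
from one import *
c=get(env,"wrist");pickle.dump(c,open("w5.pkl","wb"));crop(c,0,0,560,420,1.4,"pics/u.png")
c=get(env,"scene");crop(c,150,150,150,110,5,"pics/u2.png")
E
```

```text
t 21.10 tcp [ 0.5793 -0.1495  0.1193] yaw -76.9 q6 2.53 F [ 0.5  0.6 -1.1] gap 0.0648
shift cm [-0.01 -0.03  7.13] turn 0.0
```

View pics/u.png

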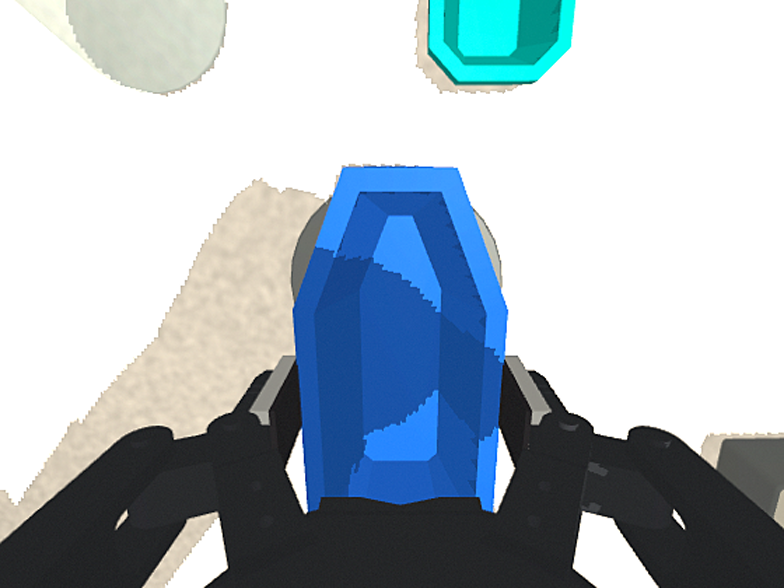

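View pics/u2.png

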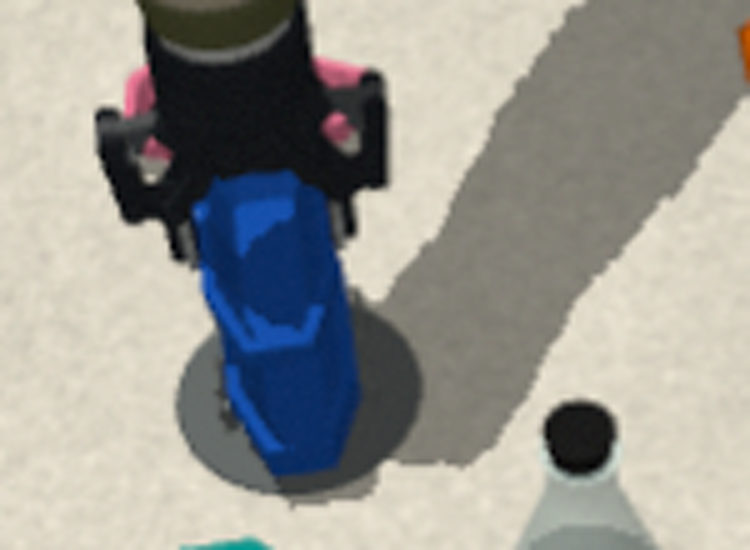

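Emit:
apply_moves:
  moves:
    - [[0,0,1.5],0,0.5]
    - [[0,0,3],0,0.5]
    - [[0,0,4],0,0.5]
    - [[0,0,4.6],0,0.5]
    - [[0,0,5.0],0,0.5]
    - [[0,0,5.4],0,0.5]
    - [[0,0,5.8],0,0.5]
    - [[0,0,6.2],0,0.5]
    - [[0,0,6.2],0,0.5]
    - [[0,0,6.2],0,0.5]

```text
clock: 22.45
tcp_pos: [0.5794, -0.1494, 0.0574]
orientation: [0.0, 0.783, -0.622, 0.0]
wrist_force: [0.0, -0.6, -0.8]
finger_gap: 0.0651
```

```bash
python3 go.py .5796 -.1493 .0473 -76.9
```

```text
t 22.45 tcp [ 0.5794 -0.1494  0.0574] yaw -76.9 q6 2.53 F [ 0.  -0.6 -0.8] gap 0.0651
shift cm [-0.01 -0.02  1.01] turn 0.0
```

Already 13 mm in with no contact. I'll continue slowly.

Emit:
apply_moves:
  moves:
    - [[0,0,0.2],0,0.5]
    - [[0,0,0.4],0,0.5]
    - [[0,0,0.5],0,0.5]
    - [[0,0,0.6],0,0.5]
    - [[0,0,0.7],0,0.5]
    - [[0,0,0.8],0,0.5]
    - [[0,0,0.8],0,0.5]
    - [[0,0,0.8],0,0.5]
    - [[0,0,0.8],0,0.5]
    - [[0,0,0.8],0,0.5]

```text
clock: 23.7
tcp_pos: [0.5793, -0.1494, 0.0493]
orientation: [0.0, 0.783, -0.622, 0.0]
wrist_force: [-0.3, 0.4, -0.8]
finger_gap: 0.0651
```

```bash
python3 go.py .5796 -.1493 .0473 -76.9
```

```text
t 23.70 tcp [ 0.5793 -0.1494  0.0493] yaw -76.9 q6 2.53 F [-0.3  0.4 -0.8] gap 0.0651
shift cm [-0.   -0.03  0.2 ] turn 0.0
```

Emit:
apply_moves:
  moves:
    - [[0,0,0.05],0,0.5]
    - [[0,0,0.1],0,0.5]
    - [[0,0,0.15],0,0.5]
    - [[0,0,0.18],0,0.5]
    - [[0,0,0.2],0,0.5]
    - [[0,0,0.2],0,0.5]
    - [[0,0,0.2],0,0.5]
    - [[0,0,0.2],0,0.5]
    - [[0,0,0.2],0,0.5]
    - [[0,0,0.2],0,0.5]

```text
clock: 24.95
tcp_pos: [0.5793, -0.1494, 0.0473]
orientation: [0.0, 0.783, -0.622, 0.0]
wrist_force: [1.0, 0.5, -0.6]
finger_gap: 0.0652
```

```bash
python3 go.py .5796 -.1493 .0473 -76.9
```

```text
t 24.95 tcp [ 0.5793 -0.1494  0.0473] yaw -76.9 q6 2.53 F [ 1.   0.5 -0.6] gap 0.0652
shift cm [-0.   -0.03 -0.  ] turn 0.0
```

Emit:
apply_moves:
  moves:
    - [[0,0,0.03],0,0.5]
    - [[0,0,0.06],0,0.5]
    - [[0,0,0.09],0,0.5]
    - [[0,0,0.12],0,0.5]
    - [[0,0,0.12],0,0.5]
    - [[0,0,0.12],0,0.5]
    - [[0,0,0.12],0,0.5]
    - [[0,0,0.12],0,0.5]
    - [[0,0,0.12],0,0.5]
    - [[0,0,0.12],0,0.5]

```text
clock: 26.2
tcp_pos: [0.5794, -0.1494, 0.0469]
orientation: [-0.0, 0.783, -0.622, 0.0]
wrist_force: [-2.8, 0.2, 7.1]
finger_gap: 0.065
```

```bash
python3 go.py .5796 -.1493 .0473 -76.9
```

```text
t 26.20 tcp [ 0.5794 -0.1494  0.0469] yaw -76.9 q6 2.53 F [-2.8  0.2  7.1] gap 0.0650
shift cm [-0.01 -0.03 -0.04] turn 0.0
```

Emit:
apply_moves:
  moves:
    - [[0,0,0.05],0,0.5]
    - [[0,0,0.05],0,0.8]
    - [[0,0,0.05],0,0.9]
    - [[0,0,0.05],0,1]
    - [[0,0,0.05],0,1]
    - [[0,0,-2],0,1]
    - [[0,0,-5],0,1]
    - [[0,0,-9],0,1]
    - [[0,0,-12],0,1]
    - [[0,0,-13],0,1]

```text
clock: 27.45
tcp_pos: [0.5804, -0.1498, 0.1781]
orientation: [-0.0, 0.783, -0.622, 0.002]
wrist_force: [-0.1, -0.3, -0.6]
finger_gap: 0.0854
```

```bash
python3 go.py;python3 - <<'E'
from workcell import env
from one import *
c=get(env,"wrist");pickle.dump(c,open("w6.pkl","wb"));crop(c,0,0,560,420,1.4,"pics/v.png")
b=(170,80,220,220)
print(fit1(c,b,[.579,-.1494,.046,.131],"pics/v2.png"))
E
```

```text
t 27.45 tcp [ 0.5804 -0.1498  0.1781] yaw -76.9 q6 2.53 F [-0.1 -0.3 -0.6] gap 0.0854
(np.float64(81.64916861189474), array([ 0.5804, -0.1502,  0.0462,  0.1302]))
```

View pics/v2.png

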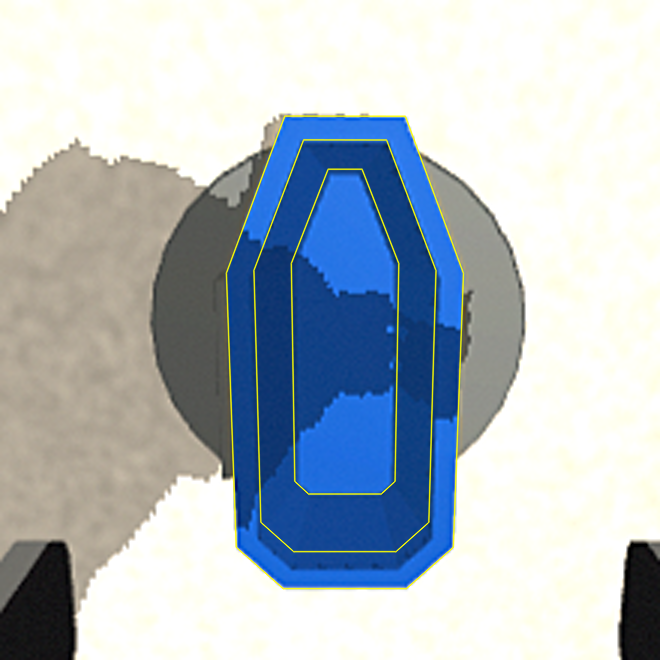

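Emit:
apply_moves:
  moves:
    - [[0,0,0],-10,0]
    - [[0,0,0],-20,0]
    - [[0,0,0],-30,0]
    - [[0,0,0],-40,0]
    - [[0,0,0],-50,0]
    - [[0,0,0],-60,0]
    - [[0,0,0],-70,0]
    - [[0,0,0],-80,0]
    - [[0,0,0],-90,0]
    - [[0,0,0],-90,0]

```text
clock: 28.75
tcp_pos: [0.5786, -0.1491, 0.1744]
orientation: [-0.001, 0.994, 0.113, -0.001]
wrist_force: [0.2, -0.9, 0.4]
finger_gap: 0.0
```

Emit:
apply_moves:
  moves:
    - [[0,0,2],0,0]
    - [[0,0,4],0,0]
    - [[0,0,6],0,0]
    - [[0,0,8],0,0]
    - [[0,0,9],0,0]
    - [[0,0,10],0,0]
    - [[0,0,10],0,0]
    - [[0,0,10],0,0]
    - [[0,0,10],0,0]
    - [[0,0,10],0,0]

```text
clock: 30.0
tcp_pos: [0.5796, -0.1495, 0.0766]
orientation: [0.0, 0.993, 0.114, 0.0]
wrist_force: [-0.2, 0.1, -0.5]
finger_gap: -0.0002
```

```bash
python3 go.py .580 -.150 .033 13.1;python3 - <<'E'
from workcell import env
from one import *
c=get(env,"wrist");crop(c,0,0,560,420,1.4,"pics/x.png")
E
```

```text
t 30.00 tcp [ 0.5796 -0.1495  0.0766] yaw 13.1 q6 0.96 F [-0.2  0.1 -0.5] gap -0.0002
shift cm [0.02 0.05 4.36] turn 0.0
```

View pics/x.png

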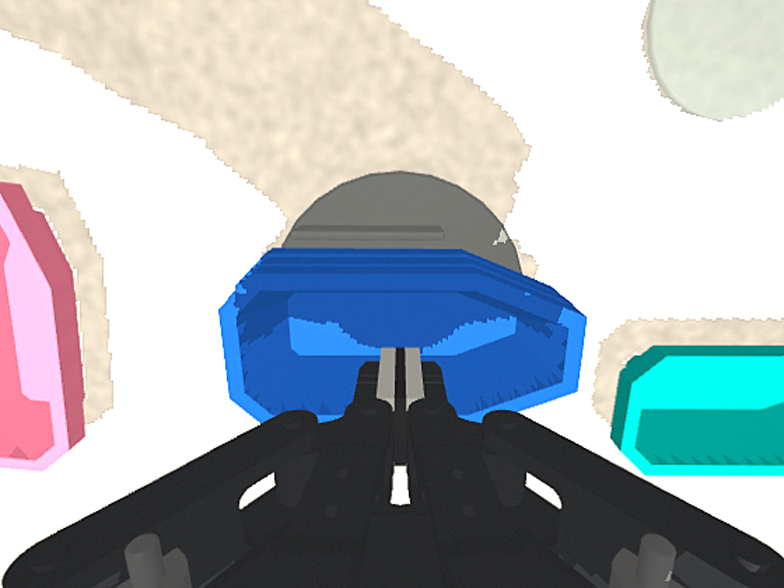

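Emit:
apply_moves:
  moves:
    - [[0,0.05,1],0,0]
    - [[0,0.05,2],0,0]
    - [[0,0.05,3],0,0]
    - [[0,0.05,3.5],0,0]
    - [[0,0.05,4],0,0]
    - [[0,0.05,4.2],0,0]
    - [[0,0.05,4.3],0,0]
    - [[0,0.05,4.3],0,0]
    - [[0,0.05,4.3],0,0]
    - [[0,0.05,4.3],0,0]

```text
clock: 31.3
tcp_pos: [0.5795, -0.1499, 0.0333]
orientation: [0.0, 0.993, 0.114, 0.0]
wrist_force: [-0.1, 0.2, 0.7]
finger_gap: 0.0002
```

Emit:
apply_moves:
  moves:
    - [[0,0,0.1],0,0]
    - [[0,0,0.15],0,0]
    - [[0,0,0.2],0,0]
    - [[0,0,0.25],0,0]
    - [[0,0,0.27],0,0]
    - [[0,0,0.27],0,0]
    - [[0,0,0.27],0,0]
    - [[0,0,0.27],0,0]
    - [[0,0,0.27],0,0]
    - [[0,0,0.27],0,0]

```text
clock: 32.55
tcp_pos: [0.5794, -0.1499, 0.0306]
orientation: [0.0, 0.993, 0.114, 0.0]
wrist_force: [-1.7, -0.1, 5.1]
finger_gap: -0.0001
```

Emit:
apply_moves:
  moves:
    - [[0,0,0.03],0,0]
    - [[0,0,0.06],0,0]
    - [[0,0,0.06],0,0]
    - [[0,0,0.06],0,0]
    - [[0,0,0.06],0,0]
    - [[0,0,0.06],0,0]
    - [[0,0,0.06],0,0]
    - [[0,0,0.06],0,0]
    - [[0,0,0.06],0,0]
    - [[0,0,0.06],0,0]

```text
clock: 33.8
tcp_pos: [0.5795, -0.1499, 0.0306]
orientation: [0.0, 0.993, 0.114, 0.0]
wrist_force: [-2.9, 0.2, 8.8]
finger_gap: -0.0004
```

```bash
python3 go.py
```

```text
t 33.80 tcp [ 0.5795 -0.1499  0.0306] yaw 13.1 q6 0.95 F [-2.9  0.2  8.8] gap -0.0004
```

Firm at z = 30.6 mm, as expected for the floor of a seated trough (31 mm). I'll add a touch more to reach 10 N, then retract.

Emit:
apply_moves:
  moves:
    - [[0,0,0.02],0,0]
    - [[0,0,0.02],0,0]
    - [[0,0,0.02],0,0]
    - [[0,0,0.02],0,0]
    - [[0,0,0.02],0,0]
    - [[0,0,0.02],0,0]
    - [[0,0,0.02],0,0]
    - [[0,0,0.02],0,0]
    - [[0,0,0.02],0,0]
    - [[0,0,0.02],0,0]

```text
clock: 35.05
tcp_pos: [0.5794, -0.1499, 0.0305]
orientation: [0.0, 0.993, 0.114, 0.0]
wrist_force: [-3.8, 1.2, 10.3]
finger_gap: 0.0002
```

Emit:
apply_moves:
  moves:
    - [[0,0,-0.2],0,0]
    - [[0,0,-0.5],0,0]
    - [[0,0,-1.5],0,0]
    - [[0,0,-4],0,0]
    - [[0,0,-8],0,0]
    - [[0,0,-12],0,0]
    - [[0,0,-15],0,0]
    - [[0,0,-16],0,0]
    - [[0,0,-16],0,0]
    - [[0,0,-16],0,0]

```text
clock: 36.3
tcp_pos: [0.5786, -0.1496, 0.188]
orientation: [-0.001, 0.993, 0.114, -0.001]
wrist_force: [-0.2, -0.0, -0.8]
finger_gap: 0.0002
```

```bash
python3 go.py;python3 - <<'E'
from workcell import env
from one import *
c=get(env,"wrist");pickle.dump(c,open("w7.pkl","wb"));crop(c,0,0,560,420,1.4,"pics/y.png")
b=(190,110,180,130)
print(fit1(c,b,[.58,-.150,.046,.131],"pics/y2.png"))
c=get(env,"scene");crop(c,150,130,240,160,3,"pics/y3.png")
E
```

```text
t 36.30 tcp [ 0.5786 -0.1496  0.188 ] yaw 13.1 q6 0.95 F [-0.2 -0.  -0.8] gap 0.0002
(np.float64(434.173156638402), array([ 0.5814, -0.145 ,  0.0564,  0.1311]))
```

View pics/y.png

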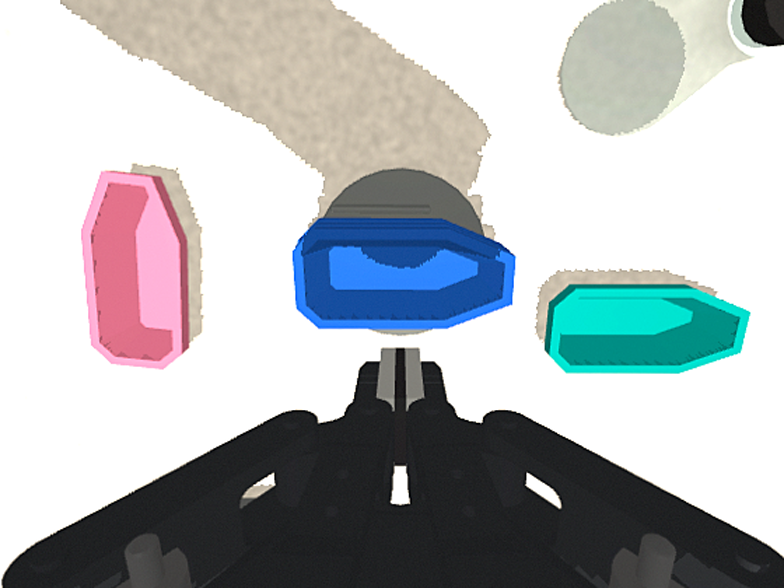

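View pics/y2.png

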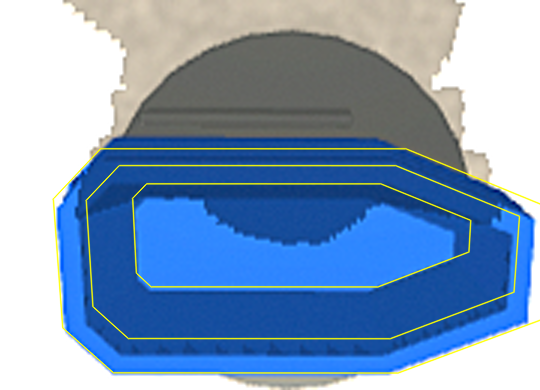

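View pics/y3.png

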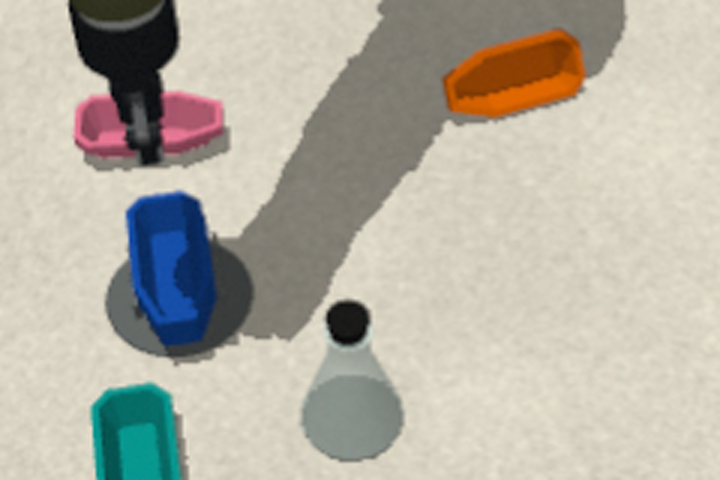

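Run:
```python
from one import *
c=pickle.load(open("w7.pkl","rb"))
b=(190,140,185,110)
for h in (.046,.048,.050,.044):
  print(h,fit1(c,b,[.5800,-.150,h,.131],"pics/z_%d.png"%(h*1000),build=lambda p:[flat(p[0],p[1],h,p[3]*100),flat(.5796,-.1493,(h+.022)/2,13),flat(.5778,-.1485,.022,12.9)]))
```

```text
0.046 (np.float64(25.79664527113468), array([ 0.5804, -0.1502,  0.0504,  0.131 ]))
0.048 (np.float64(58.09241716460723), array([ 0.5803, -0.1495,  0.0537,  0.1305]))
0.05 (np.float64(117.63910815421015), array([ 0.5803, -0.1486,  0.0536,  0.1324]))
0.044 (np.float64(40.87578274734507), array([ 0.5805, -0.1511,  0.0482,  0.1301]))
```

View pics/z_46.png

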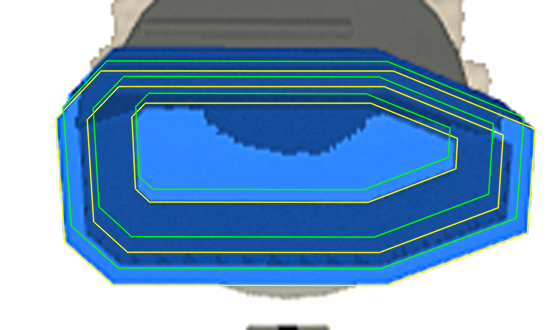

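```bash
python3 -c "
from workcell import env
print(env.hand_in())"
```

```text
the job is handed in; nothing more can be done
None
```

The three troughs are nested on the holder, all pointing the same way, and I handed the job in at about 36 s of the 72 s allowed.

- **Crooked trough:** I gripped it by its lips and turned it clockwise about 87° where it sat. I then lowered it 15 mm and let go. It dropped the rest of the way, and its middle was then at z = 34.2 mm (34 mm is home).
- **Force while lowering it:** The first try stopped short, and the wrist force reached about 52 N. I think my fingertips met the bottom trough's rim. That is above your 40 N figure for the arm or gripper body, but I believe only the fingers touched. It is below the 120 N wrist limit.
- **Third trough:** I tipped it onto its foot with a level push at its upper lip, picked it up and lowered it into the nest. It touched at the expected home height, with about 7 N, and I released it there.
- **Pressing:** I pressed down on its floor at 10.3 N. The floor stood at 30.5 mm, against 31 mm expected when home.

**Last checks:** The final wrist picture fits the stack best with the top trough's middle at 46 mm, which is fully home. Each trough sits about 1 mm off the one below, within the 1.8 mm play, and the nose directions agree to within about 0.3°. A fit of the top trough alone gave 56 mm. I set that one aside because the lower lips and the fingers were also in the picture. The pink, turquoise and orange troughs and the flask look undisturbed. I did not recheck the tip box or the wash bottle, but the arm stayed well clear of both.

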